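# Close up the canister rack and lock its fence

## Task

Slide the rack's fence gently along until the two steel canisters are held against the end stop with no play, then tighten the fence's lock knob clockwise: turn it until you feel it bite, then give it an eighth of a turn more and leave it there. Do not ram the canisters or tip them, do not strain the lock, and leave the other things on the counter alone.

Things in the scene. Friction and masses are not known exactly. Their poses are not given: they have to be found in the camera images.
- rack: Canister rack, fixed: plywood base 120 mm (x) by 360 mm (y), 12 mm thick, with two aluminium rails on it, 23 mm high, forming a channel 74 mm wide along the rack's y axis. Origin: centre of the base's underside. An aluminium end stop stands at the +y end, top 72 mm above the counter, inner face at y = +165 mm.
- fence: Fence that slides only along the rack's y axis, +y to close, with a steady drag of about 3 N (same when locked). Origin: on the knob's axis, at counter height; axes as the rack's. A grey carriage block 68 by 60 mm, top 60 mm above the counter, carries the knob; an arm ahead of it (+y) carries the orange pushing plate, 68 mm wide, top 65 mm above the counter.
- fence_face (a point): Centre of the orange plate's pushing face, 75 mm ahead (+y of the rack) of the knob's axis, 40 mm above the counter.
- stop_face (a point): Centre of the end stop's inner face, 40 mm above the counter. Two canisters in a row take up 140 mm between the faces.
- knob_grip (a point): Middle of the lock knob's grip, on its upright axis, 94 mm above the counter. Point and axes ride with the fence and do not turn with the knob. A round black hand knob, 42 mm in diameter, 30 mm high (79 to 109 mm above the counter), with eight grey ribs. Let go, it stays where it is.
- knob_top (a point): Centre of the knob's steel-capped top, 109 mm up; does not turn with it. Clockwise from above tightens. The knob turns freely (about 0.03 N m) for an unknown 0.4 to 2.2 rad, then bites: the torque jumps to about 0.7 N m and stays there as it is turned further. Turning it back after the bite loosens it and undoes the lock.
- can_a_mid (a point): Centre of the steel canister with the white lid band, the one nearer the end stop: 70 mm in diameter, 87 mm high, about 0.25 kg, standing loose in the channel.
- can_b_mid (a point): Centre of the steel canister with the brown lid band, the one nearer the fence; same size. At the start there are gaps of unknown size between fence, canisters and stop, together 40 to 75 mm.
- glass_cup: Glass cup with a handle, bystander, 72 mm across, 75 mm high; origin: centre of its underside.
- white_cup: White cup with a handle, bystander, 72 mm across, 58 mm high; origin: centre of its underside.
- beaker: Open steel beaker, bystander, 66 mm across, 85 mm high; origin: centre of its underside.
- spare_can: Steel canister with a black lid band, not part of the job, 70 mm across, 85 mm high; origin: centre of its underside.
- saucer: White saucer, bystander, 120 mm across, 18 mm high; origin: centre of its underside.
- spoon: Steel spoon, bystander, 150 mm long, lying flat; origin: below its middle.
- sweet_jar: Amber glass jar with a steel cap, bystander, 60 mm across, 90 mm high; origin: centre of its underside.
There are look-alikes about, which are no part of the job. Leave any red look-alike of the part that bears can_a_mid alone. Leave any yellow look-alike of the part that bears can_b_mid alone.

How it is judged:
By the outcome, as a careful person would: the job done as asked, in the order asked, and still so for the second after the job is handed in, with the robot touching nothing.
It also fails if it takes over 72 s, if anything falls off the work surface, if the arm or the gripper's body presses on something with over 40 N, if the wrist force passes 120 N, or if a joint passes its speed limit or range.

## Robot

A 6-joint arm with a two-finger parallel gripper is mounted at the origin on the work surface. World frame = base frame: x ahead of the robot, y to its left, z up, the work surface at z = 0. Lengths are in m, angles in rad, forces in N, time in s.
With the tool pointing down it reaches from about 0.25 to 0.725 m from the base axis. Payload 4 kg.
Tool frame: the origin (TCP) lies midway between the tips of the shut fingers; the grasp point (between the pads) lies bot.pinch_z behind it (bot.pinch_z is the distance from the TCP to the grasp point, in m); z points along the fingers, y is the direction in which the jaws open and shut (so a half turn about z gives the same grasp; the last joint's range is limited). The gripper opens to 85 mm and grips with 20 to 120 N. Pads are 22 mm wide; open, the fingers measure 114 mm over their backs; the gripper's body (76 mm by 85 mm) begins 54 mm behind the grasp point. The pads swing forward as they close: fully open they stand 13 mm farther back than shut.
Start: joints at [1.242, 0.241, 0.005, 1.335, 0, 1.571], TCP at [0.161, 0.473, 0.197] pointing down, gripper open.
Joint ranges: [-2.72, 2.72], [-1.05, 1.87], [-1.09, 1.28], [-1.99, 2.15], [-1.42, 1.44], [-3.14, 3.14]. Speed limits (rad/s): [2.79, 2.79, 3.14, 3.14, 3.14, 3.14].

## Interface

Orientations are given as a unit quaternion [x, y, z, w].
In Python, from workcell import bot gives the robot as it stands. The module is installed in compiled form; this text tells all that it offers.
- The arm moves only by the tool move_arm, never from a script. Its argument "series" is a list that holds one entry, the list of rows, each a list of 7 numbers: the shift along the world's x, y, z in cm, then the turn, a rotation vector about the world's x, y, z in degrees, then the opening, from 0 (shut) to 1 (fully open). A call has exactly 5 rows; each row shifts and turns the pose as measured when the row begins; what a row does not reach is not made up. A row lasts 1/10 s, in which the tool goes at most 50 mm and 8.59 degrees, less where a joint would pass 70% of its speed; a pose out of reach is approached as far as the arm can. A call with a gripper value outside its range is refused whole. The fingers move at their own pace and stop on an object; the grip force is fixed at half the most. Time passes only in rows, so rows that do not move let the fingers close, or fill a call up. It gives the time, the measured TCP pose, the force and the opening at its end, in the units of the state.
- bot.get_obs(): the state, without advancing time (a new reading comes with each control period).
- bot.camera(name): name is "scene" or "top" or "wrist"; returns (picture, depth): 400x640x3 uint8, red, green, blue; 400x640 float32, m along the optical axis (not along the pixel's ray), 0 where there is no reading.
- bot.camera_info(name): a dict with "vfov" (degrees; the focal length in pixels is half the picture's height over the tangent of half this angle, whatever the lens; pixels are square), "cx", "cy" (the principal point, pixels), "cam_to_world" (4x4, takes a point from camera to world coordinates); the wrist camera has in their place "tool_from_camera" (4x4, takes a point from camera to tool coordinates, whose origin is the TCP and whose axes are the flange's). Camera axes: x right, y down, z forward; pixel columns grow to the right and rows downward; lengths in m; the calibration is good to about 2 mm. A picture is of the moment at which its call begins: read the wrist's pose just before it. camera_info takes no time and is no camera call.
- bot.job_done(): hands the job in, once; it reports no verdict.
Trained networks look in the newest picture that a camera, given by its name, has taken for a name from the list of things; names that differ only in an ending like _2 or _b are one class to them, and where a whole thing is asked for, a point or a joint stands for the part that bears it (a point fixed in the world has none). Each returns a list of dicts, best first, with "confidence" (0 to 1); they miss things now and then, are a little off and sometimes report something else, mostly with a low value. They report only what shows in the picture. A call takes as long as a camera call. They do not tell look-alikes from the thing itself.
- bot.find_in(camera, target): "at" ([x, y, z] in m, in world coordinates, good to about 4 mm: the middle of the surface that is visible of it).
The state is a dict: "clock": time; "joint_pos": joint angles; "joint_vel": joint speeds; "tau": joint torques, N m; "eef_pos": TCP position; "tool_rot": TCP orientation; "ft_force": force on the tool from outside, world axes, zero at the start; "ft_torque": the same for the moment, N m; "grip_width": finger opening in m.
Only numpy, scipy, OpenCV 4.12 (cv2) and the standard library are available. Lean on these libraries where they do the work, as an engineer would, in place of code of your own. Each camera call takes 0.05 s, during which the arm holds its last target.

## Working session

There is one attempt and no reset: what is moved stays moved. The work goes in short steps, Python scripts to look and compute and a tool call to move; the robot and the scene stay as the last step left them, time stands still between calls to the robot, and variables do not carry over. Pictures are saved under pics/ and viewed, and the job is handed in when it is done.

Besides the shell and the picture viewer there is one more tool, called after "Call:" as name(argument=value, ...), one argument or row to a line, values as JSON. move_arm: Moves the arm, as the interface text tells. Its arguments: {"type":"object","properties":{"series":{"type":"array","items":{"type":"array","items":{"type":"array","items":{"type":"number"}}}}},"required":["series"]}

```bash
mkdir -p pics; cat > h.py <<'E'
from workcell import bot
import numpy as np, cv2
from scipy.spatial.transform import Rotation as R
def snap(cam,fn):
    p,d=bot.camera(cam); cv2.imwrite('pics/'+fn,p[:,:,::-1]); return p,d
E
python3 - <<'E'
from h import *
np.set_printoptions(precision=4,suppress=True)
print(bot.get_obs(), bot.pinch_z)
for c in ['scene','top']:
    print(c,bot.camera_info(c))
    p,d=snap(c,c+'0.png'); np.save(c+'d.npy',d)
print(bot.camera_info('wrist'))
for c in ['top','scene']:
  for t in ['rack','fence','fence_face','stop_face','knob_top','knob_grip','can_a_mid','can_b_mid']:
    print(c,t,[(np.round(r['at'],3),round(r['confidence'],2)) for r in bot.find_in(c,t)])
print(bot.get_obs()['clock'])
E
```

```text
{'clock': 0.0, 'joint_pos': array([ 1.242 ,  0.2414,  0.0037,  1.3352, -0.    ,  1.5708]), 'joint_vel': array([-0.0006,  0.0002, -0.0001,  0.0002,  0.    , -0.0003]), 'tau': array([ -0.0001, -37.232 ,  25.2408,   0.017 ,  -0.0001,   0.    ]), 'eef_pos': array([0.1612, 0.4725, 0.1958]), 'tool_rot': array([ 0.1637,  0.9865, -0.001 , -0.0002]), 'ft_force': array([-0.01  ,  0.0746,  0.2524]), 'ft_torque': array([0.005 , 0.0735, 0.0291]), 'grip_width': 0.08567175699315957} 0.0187
scene {'vfov': 54.4135464521449, 'cx': 319.7660706368675, 'cy': 205.79478958400006, 'cam_to_world': array([[-0.2124,  0.6216, -0.7539,  1.4574],
       [ 0.9771,  0.1442, -0.1564,  0.1968],
       [ 0.0115, -0.7699, -0.638 ,  0.8547],
       [ 0.    ,  0.    ,  0.    ,  1.    ]])}
top {'vfov': 50.65761928464338, 'cx': 318.5999275009856, 'cy': 208.45835808045706, 'cam_to_world': array([[ 0.0044, -0.9899,  0.1418,  0.381 ],
       [-1.    , -0.004 ,  0.0027,  0.0077],
       [-0.0021, -0.1418, -0.9899,  1.2672],
       [ 0.    ,  0.    ,  0.    ,  1.    ]])}
{'vfov': 69.21241068873178, 'cx': 317.0339303585878, 'cy'
[... 712 characters left out ...]
, 0.099]), 0.97), (array([ 0.395, -0.018,  0.086]), 0.62)]
scene rack [(array([0.578, 0.006, 0.026]), 0.82), (array([0.493, 0.428, 0.057]), 0.16)]
scene fence [(array([0.577, 0.01 , 0.021]), 0.63), (array([ 0.55 , -0.047,  0.06 ]), 0.58)]
scene fence_face [(array([ 0.551, -0.054,  0.061]), 0.93)]
scene stop_face [(array([0.576, 0.009, 0.025]), 0.76)]
scene knob_top [(array([ 0.552, -0.05 ,  0.06 ]), 0.75)]
scene knob_grip [(array([ 0.554, -0.05 ,  0.06 ]), 0.57)]
scene can_a_mid [(array([0.582, 0.161, 0.083]), 0.95), (array([0.419, 0.13 , 0.072]), 0.76), (array([ 0.553, -0.05 ,  0.055]), 0.7)]
scene can_b_mid [(array([ 0.417, -0.003,  0.063]), 0.98), (array([0.568, 0.084, 0.089]), 0.66)]
0.9
```

View pics/top0.png

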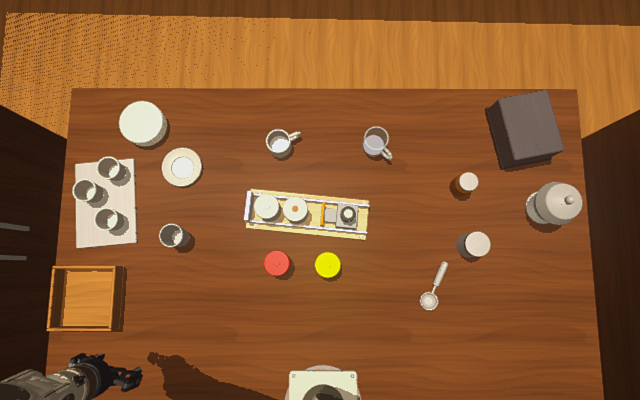

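View pics/scene0.png

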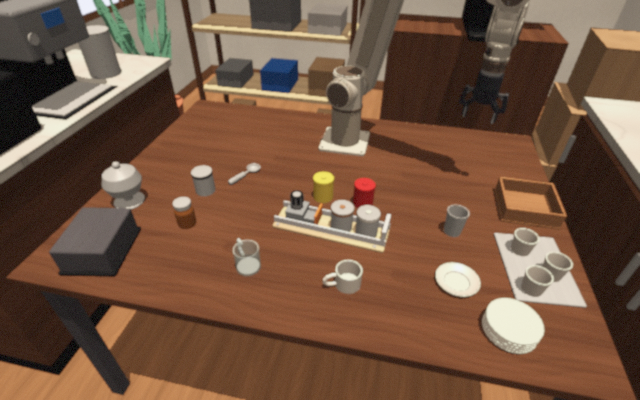

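```bash
python3 - <<'E'
from h import *
np.set_printoptions(precision=4,suppress=True)
def cloud(c):
    i=bot.camera_info(c); d=np.load(c+'d.npy'); f=200/np.tan(np.radians(i['vfov']/2))
    v,u=np.mgrid[:400,:640]; X=np.stack([(u-i['cx'])/f*d,(v-i['cy'])/f*d,d,np.ones_like(d)],-1)@i['cam_to_world'].T
    return X[...,:3],d
for c in ['top','scene']:
    X,d=cloud(c); m=(d>0)&(abs(X[...,0]-.53)<.09)&(abs(X[...,1]-0.005)<.22)
    P=X[m]; print(c,len(P), np.histogram(P[:,2],bins=np.arange(-.01,.13,.01)))
    b=P[(P[:,2]>.006)&(P[:,2]<.02)]
    r=cv2.minAreaRect((b[:,:2]*1000).astype(np.float32)); print('base',r)
    b=P[(P[:,2]>.006)]
    r=cv2.minAreaRect((b[:,:2]*1000).astype(np.float32)); print('all',r)
    k=P[(P[:,2]>.1)&(P[:,1]<0.02)]; print('knobtop',len(k),k.mean(0) if len(k) else '',k.min(0),k.max(0))
    for lo,hi in [(-.03,.03),(.03,.12),(.12,.19)]:
        k=P[(P[:,2]>.09)&(P[:,1]>lo)&(P[:,1]<hi)]
        if len(k): print(lo,k.min(0),k.max(0),len(k))
p=cv2.imread('pics/top0.png')[180:250,235:380]
cv2.imwrite('pics/topc.png',cv2.resize(p,None,fx=5,fy=5,interpolation=cv2.INTER_CUBIC))
E
```

```text
top 8720 (array([2068, 2394, 1663,  129,  624,   82,  211,  255,  108,   25,  923,
        186,   52,    0]), array([-0.01,  0.  ,  0.01,  0.02,  0.03,  0.04,  0.05,  0.06,  0.07,
        0.08,  0.09,  0.1 ,  0.11,  0.12,  0.13]))
base ((530.2152099609375, 12.568069458007812), (424.5279846191406, 177.8616180419922), 89.71875)
all ((530.2152099609375, 12.568069458007812), (424.5279846191406, 177.8616180419922), 89.71875)
knobtop 187 [ 0.5335 -0.0693  0.1087] [ 0.5125 -0.0901  0.1003] [ 0.5548 -0.0485  0.1137]
0.03 [0.5134 0.0433 0.0903] [0.5816 0.111  0.1041] 482
0.12 [0.5209 0.1244 0.0901] [0.5899 0.1897 0.1038] 480
scene 7083 (array([ 356, 1172,  957,  415,  611,  206,  243,  297,  205,  130,  596,
        125,   50,    0]), array([-0.01,  0.  ,  0.01,  0.02,  0.03,  0.04,  0.05,  0.06,  0.07,
        0.08,  0.09,  0.1 ,  0.11,  0.12,  0.13]))
base ((561.4329833984375, 12.508056640625), (421.2886657714844, 119.27600860595703), 85.38636779785156)
all ((529.5226440429688, 12.529998779296875), (424.6561584472656, 178.34747314453125), 89.56390380859375)
knobtop 121 [ 0.5408 -0.0686  0.1086] [ 0.5162 -0.0895  0.1001] [ 0.5608 -0.0489  0.1131]
0.03 [0.5157 0.0438 0.09  ] [0.5882 0.1125 0.1034] 303
0.12 [0.5214 0.1249 0.0902] [0.595  0.1898 0.1027] 305
```

View pics/topc.png

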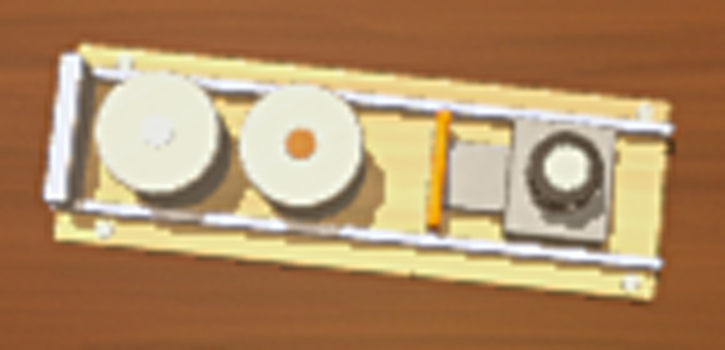

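Call:
move_arm(
  series=[
    [[2.5, -3.6, 0, 0, 0, 1.4, 1], [2.5, -3.6, 0, 0, 0, 1.4, 1], [2.5, -3.6, 0, 0, 0, 1.4, 1], [2.5, -3.6, 0, 0, 0, 1.4, 1], [2.5, -3.6, 0, 0, 0, 1.4, 1]],
  ],
)

```text
clock: 1.4
eef_pos: [0.2871, 0.2923, 0.1962]
tool_rot: [0.094, 0.996, 0.001, 0.0]
ft_force: [1.1, -0.3, -1.0]
grip_width: 0.0857
```

Call:
move_arm(
  series=[
    [[2.5, -3.6, 0, 0, 0, 1.4, 1], [2.5, -3.6, 0, 0, 0, 1.4, 1], [2.5, -3.6, 0, 0, 0, 1.4, 1], [2.5, -3.6, 0, 0, 0, 1.4, 1], [2.5, -3.6, 0, 0, 0, 1.4, 1]],
  ],
)

```text
clock: 1.9
eef_pos: [0.4162, 0.1046, 0.1977]
tool_rot: [0.03, 1.0, 0.003, 0.002]
ft_force: [-0.1, 0.2, -0.4]
grip_width: 0.0854
```

Call:
move_arm(
  series=[
    [[2.6, -3.8, 0, 0, 0, 1, 1], [2.6, -3.8, 0, 0, 0, 1, 1], [2.6, -3.8, 0, 0, 0, 1, 1], [2.5, -3.8, 0, 0, 0, 1, 1], [1.0, -1.5, 0, 0, 0, 0, 1]],
  ],
)

```text
clock: 2.4
eef_pos: [0.5347, -0.0733, 0.1984]
tool_rot: [-0.004, 1.0, 0.003, 0.004]
ft_force: [-0.1, 0.1, -0.9]
grip_width: 0.0852
```

```bash
python3 - <<'E'
from h import *
np.set_printoptions(precision=4,suppress=True)
o=bot.get_obs(); print(o['eef_pos'],o['tool_rot'],o['joint_pos'],o['ft_force'],o['ft_torque'],o['clock'])
T=np.eye(4);T[:3,:3]=R.from_quat(o['tool_rot']).as_matrix();T[:3,3]=o['eef_pos']
p,d=snap('wrist','w1.png'); i=bot.camera_info('wrist'); f=200/np.tan(np.radians(i['vfov']/2))
v,u=np.mgrid[:400,:640]; X=np.stack([(u-i['cx'])/f*d,(v-i['cy'])/f*d,d,np.ones_like(d)],-1)@(T@i['tool_from_camera']).T
X=X[...,:3]; np.savez('w1.npz',X=X,d=d)
P=X[(d>0)&(abs(X[...,0]-.534)<.04)&(abs(X[...,1]+.069)<.04)]
k=P[(P[:,2]>.103)&(P[:,2]<.118)]; print(len(k),k.mean(0),k.min(0),k.max(0))
for t in ['knob_top','knob_grip','fence_face']:
    print(t,[(np.round(r['at'],3),round(r['confidence'],2)) for r in bot.find_in('wrist',t)])
E
```

```text
[ 0.5347 -0.0733  0.1984] [-0.0042  1.      0.0031  0.0044] [-0.141   0.3121  0.1059  1.3567  0.0075 -0.1493] [-0.099   0.1319 -0.9292] [0.0604 0.0569 0.0107] 2.4
1444 [ 0.5342 -0.0672  0.1081] [ 0.5137 -0.0888  0.103 ] [ 0.5569 -0.0462  0.1114]
knob_top [(array([ 0.53 , -0.058,  0.061]), 0.75)]
knob_grip [(array([ 0.522, -0.05 ,  0.059]), 0.74), (array([ 0.521, -0.011,  0.019]), 0.32)]
fence_face [(array([ 0.526, -0.052,  0.056]), 0.71)]
```

View pics/w1.png

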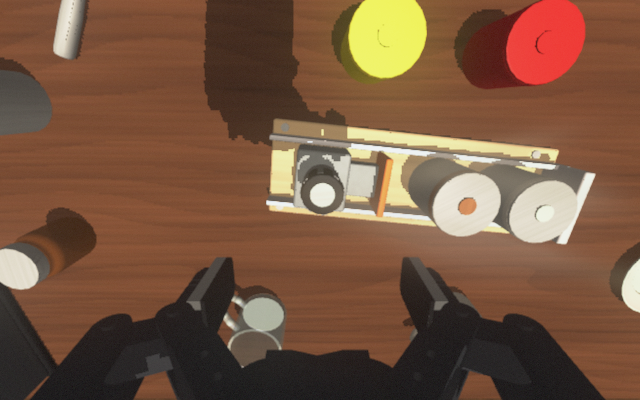

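```bash
python3 - <<'E'
import numpy as np
z=np.load('w1.npz');X=z['X'];d=z['d']
np.set_printoptions(precision=4,suppress=True)
m=d>0
b=X[m&(X[...,2]>.005)&(X[...,2]<.018)&(abs(X[...,0]-.53)<.09)]
# near edge of base: min x per y-bin
ys=np.arange(-.15,.15,.01); e=[(y,np.min(b[(abs(b[:,1]-y)<.004),0])) for y in ys if (abs(b[:,1]-y)<.004).sum()>5]
e=np.array(e);print(e)
p=np.polyfit(e[:,0],e[:,1],1);print(np.degrees(np.arctan(p[0])),p)
for lo,hi in [(.03,.118),(.122,.2)]:
    k=X[m&(X[...,2]>.093)&(X[...,1]>lo)&(X[...,1]<hi)&(abs(X[...,0]-.55)<.06)];print((k.min(0)+k.max(0))/2,k.min(0),k.max(0))
k=X[m&(X[...,2]>.066)&(X[...,2]<.078)&(X[...,1]>.17)&(X[...,1]<.25)&(abs(X[...,0]-.55)<.06)];print('stop',k.min(0),k.max(0),np.median(k,0))
k=X[m&(X[...,2]>.062)&(X[...,2]<.068)&(X[...,1]>-.02)&(X[...,1]<.03)&(abs(X[...,0]-.55)<.06)];print('plate',k.min(0),k.max(0),np.median(k,0))
E
```

```text
[[-0.13    0.4819]
 [-0.12    0.4701]
 [-0.11    0.4712]
 [-0.1     0.4723]
 [-0.09    0.4733]
 [-0.08    0.4734]
 [-0.07    0.4744]
 [-0.06    0.4755]
 [-0.05    0.4766]
 [-0.04    0.4776]
 [-0.03    0.4787]
 [-0.02    0.4798]
 [-0.01    0.4809]
 [ 0.      0.4812]
 [ 0.01    0.4822]
 [ 0.02    0.4832]
 [ 0.03    0.4843]
 [ 0.04    0.4854]
 [ 0.05    0.4865]
 [ 0.06    0.4875]
 [ 0.07    0.4879]
 [ 0.08    0.4889]
 [ 0.09    0.49  ]
 [ 0.1     0.4911]
 [ 0.11    0.4921]
 [ 0.12    0.4932]
 [ 0.13    0.4943]
 [ 0.14    0.4954]]
4.956998979154781 [0.0867 0.482 ]
[0.5496 0.0799 0.0965] [0.5151 0.0447 0.093 ] [0.5841 0.1151 0.0999]
[0.557  0.1606 0.0963] [0.5224 0.1258 0.093 ] [0.5916 0.1955 0.0996]
stop [0.5199 0.2071 0.066 ] [0.6058 0.2272 0.073 ] [0.5455 0.2183 0.0705]
plate [ 0.509  -0.003   0.0621] [0.5756 0.01   0.0661] [0.5402 0.0032 0.0638]
```

Call:
move_arm(
  series=[
    [[0, 0.5, -3, 0, 0, 0, 1], [0, 0, -3, 0, 0, 0, 1], [0, 0, -2.5, 0, 0, 0, 1], [0, 0, -2, 0, 0, 0, 1], [0, 0, -1.3, 0, 0, 0, 1]],
  ],
)

```text
clock: 3.1
eef_pos: [0.5313, -0.0575, 0.0813]
tool_rot: [-0.01, 1.0, 0.004, 0.007]
ft_force: [-1.0, -0.1, -0.7]
grip_width: 0.0856
```

Call:
move_arm(
  series=[
    [[0, 0, 0, 0, 0, 0, 1], [0, 0, 0, 0, 0, 0, 1], [0, 0, 0, 0, 0, 0, 1], [0, 0, 0, 0, 0, 0, 1], [0, 0, 0, 0, 0, 0, 1]],
  ],
)

```text
clock: 3.6
eef_pos: [0.5298, -0.0533, 0.0832]
tool_rot: [-0.013, 1.0, 0.005, 0.007]
ft_force: [-0.6, 0.1, -0.0]
grip_width: 0.0854
```

```bash
cat > st.py <<'E'
from h import *
np.set_printoptions(precision=4,suppress=True)
o=bot.get_obs(); r=R.from_quat(o['tool_rot']); M=r.as_matrix()
z=M[:,2]; ax=np.cross(z,[0,0,-1])
j=M[:,1]
s=o['eef_pos'][:2]@[.097,.9953]
print('eef',o['eef_pos'],'s',s,'tiltfix deg',np.degrees(ax),'jaw',np.degrees(np.arctan2(j[1],j[0])),'j6',o['joint_pos'][5])
print('F',o['ft_force'],'T',o['ft_torque'],'g',o['grip_width'],'t',o['clock'],'tau',o['tau'], 'Fs',o['ft_force'][:2]@[.097,.9953])
E
python3 st.py
```

```text
eef [ 0.5298 -0.0533  0.0832] s -0.0016579771503428195 tiltfix deg [-0.5475  0.8277  0.    ] jaw 91.5352030587285 j6 -0.13393323797166085
F [-0.6396  0.1348 -0.0111] T [-0.0657  0.0453  0.0309] g 0.0854370706090792 t 3.6 tau [  0.0709 -41.1231  23.0276  -0.0829   0.0425  -0.0001] Fs 0.0721417126104275
```

Call:
move_arm(
  series=[
    [[0.3, -0.8, 0, -0.3, 0.4, 0, 1], [0.2, -0.7, 0, -0.2, 0.4, 0, 1], [0, 0, 0, 0, 0, 0, 1], [0, 0, 0, 0, 0, 0, 1], [0, 0, 0, 0, 0, 0, 1]],
  ],
)

```text
clock: 4.1
eef_pos: [0.5368, -0.0707, 0.0845]
tool_rot: [-0.013, 1.0, -0.0, 0.001]
ft_force: [-0.3, 0.1, 0.3]
grip_width: 0.0853
```

```bash
python3 st.py
```

```text
eef [ 0.5368 -0.0707  0.0845] s -0.018310401742541456 tiltfix deg [0.0306 0.1318 0.    ] jaw 91.44857765534053 j6 -0.1561186968466726
F [-0.3144  0.087   0.2758] T [0.0381 0.0461 0.0046] g 0.08531797209871404 t 4.1 tau [ -0.0511 -42.4529  23.3274  -0.0306  -0.0103  -0.0014] Fs 0.05607924178953065
```

Call:
move_arm(
  series=[
    [[0, 0, 0, 0, 0, 0, 1], [0, 0, 0, 0, 0, 0, 1], [0, 0, 0, 0, 0, 0, 1], [0, 0, 0, 0, 0, 0, 1], [0, 0, 0, 0, 0, 0, 1]],
  ],
)

```text
clock: 4.6
eef_pos: [0.5361, -0.0704, 0.0841]
tool_rot: [-0.013, 1.0, -0.0, 0.001]
ft_force: [0.3, -0.7, -0.2]
grip_width: 0.0858
```

```bash
python3 st.py
```

```text
eef [ 0.5361 -0.0704  0.0841] s -0.01804684071290931 tiltfix deg [0.0129 0.069  0.    ] jaw 91.46773358776305 j6 -0.15610745209598892
F [ 0.3199 -0.6514 -0.2483] T [0.0292 0.0145 0.0035] g 0.08580748080988077 t 4.6 tau [ -0.0141 -42.4037  23.2139  -0.0073  -0.0009  -0.    ] Fs -0.6172795249412478
```

Call:
move_arm(
  series=[
    [[0, 0.2, -0.7, 0, 0, 0, 1], [0, 0, -0.5, 0, 0, 0, 1], [0, 0, 0, 0, 0, 0, 0.8], [0, 0, 0, 0, 0, 0, 0.6], [0, 0, 0, 0, 0, 0, 0.5]],
  ],
)

```text
clock: 5.1
eef_pos: [0.5356, -0.0679, 0.0705]
tool_rot: [-0.013, 1.0, -0.0, 0.0]
ft_force: [-0.3, 0.7, 0.2]
grip_width: 0.0441
```

Call:
move_arm(
  series=[
    [[0, 0, 0, 0, 0, 0, 0.4], [0, 0, 0, 0, 0, 0, 0.3], [0, 0, 0, 0, 0, 0, 0.3], [0, 0, 0, 0, 0, 0, 0.3], [0, 0, 0, 0, 0, 0, 0.3]],
  ],
)

```text
clock: 5.6
eef_pos: [0.5357, -0.068, 0.0714]
tool_rot: [-0.013, 1.0, 0.0, 0.0]
ft_force: [-0.6, -0.1, 0.7]
grip_width: 0.037
```

```bash
python3 st.py
```

```text
eef [ 0.5357 -0.068   0.0714] s -0.015674784109222198 tiltfix deg [-0.0014  0.0415  0.    ] jaw 91.48425680053043 j6 -0.15216065380550206
F [-0.6139 -0.0902  0.6878] T [0.0248 0.1209 0.005 ] g 0.037021122549528704 t 5.6 tau [ -0.0538 -42.2802  22.9087  -0.2001  -0.0244   0.0083] Fs -0.14933770152417863
```

```bash
python3 - <<'E'
from h import *
snap('wrist','w2.png')
E
```

```text
(no output)
```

View pics/w2.png

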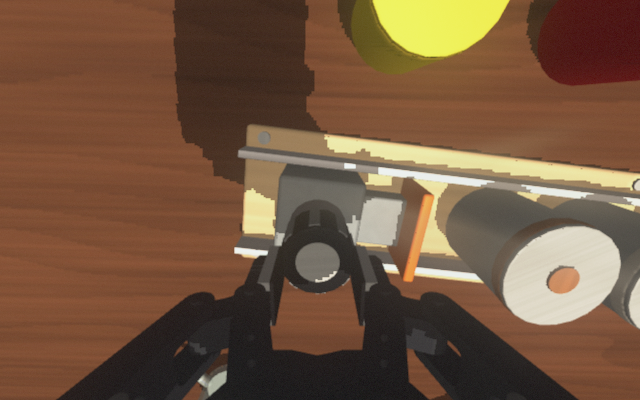

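Call:
move_arm(
  series=[
    [[0.02, 0.2, 0, 0, 0, 0, 0.3], [0.03, 0.3, 0, 0, 0, 0, 0.3], [0.03, 0.3, 0, 0, 0, 0, 0.3], [0.03, 0.3, 0, 0, 0, 0, 0.3], [0.03, 0.3, 0, 0, 0, 0, 0.3]],
  ],
)

```text
clock: 6.15
eef_pos: [0.5368, -0.0564, 0.0714]
tool_rot: [-0.012, 1.0, -0.003, -0.0]
ft_force: [-0.9, -3.8, 0.1]
grip_width: 0.037
```

```bash
python3 st.py
```

```text
eef [ 0.5368 -0.0564  0.0714] s -0.0040802161379839275 tiltfix deg [0.3598 0.0006 0.    ] jaw 91.33415923616143 j6 -0.12408484123462857
F [-0.8788 -3.7774  0.1268] T [-0.6159  0.214   0.0637] g 0.036962716793165706 t 6.15 tau [  1.3917 -42.2953  22.9174  -0.1884   0.9078  -0.0229] Fs -3.8449075076774775
```

Call:
move_arm(
  series=[
    [[0.03, 0.3, 0, 0.1, 0, 0, 0.3], [0.03, 0.3, 0, 0.1, 0, 0, 0.3], [0.03, 0.3, 0, 0.1, 0, 0, 0.3], [0.03, 0.3, 0, 0.1, 0, 0, 0.3], [0.03, 0.3, 0, 0, 0, 0, 0.3]],
  ],
)

```text
clock: 6.65
eef_pos: [0.5384, -0.0403, 0.0714]
tool_rot: [-0.012, 1.0, 0.0, -0.0]
ft_force: [-0.8, -3.0, 1.0]
grip_width: 0.0368
```

```bash
python3 st.py
```

```text
eef [ 0.5384 -0.0403  0.0714] s 0.01215922741441304 tiltfix deg [-0.0152 -0.0122 -0.    ] jaw 91.34314587242302 j6 -0.09822486012672309
F [-0.7977 -2.9807  0.9921] T [-0.8079  0.1718  0.0191] g 0.03676010442106306 t 6.65 tau [  1.4388 -42.3083  22.9311  -0.2029   1.0641  -0.0354] Fs -3.044105248479535
```

Call:
move_arm(
  series=[
    [[0.015, 0.15, 0, 0, 0, 0, 0.3], [0.015, 0.15, 0, 0, 0, 0, 0.3], [0.015, 0.15, 0, 0, 0, 0, 0.3], [0.015, 0.15, 0, 0, 0, 0, 0.3], [0.015, 0.15, 0, 0, 0, 0, 0.3]],
  ],
)

```text
clock: 7.15
eef_pos: [0.5392, -0.0319, 0.0714]
tool_rot: [-0.012, 1.0, 0.0, -0.0]
ft_force: [-0.3, -3.4, 0.2]
grip_width: 0.037
```

Call:
move_arm(
  series=[
    [[0.015, 0.15, 0, 0, 0, 0, 0.3], [0.015, 0.15, 0, 0, 0, 0, 0.3], [0.015, 0.15, 0, 0, 0, 0, 0.3], [0.015, 0.15, 0, 0, 0, 0, 0.3], [0.015, 0.15, 0, 0, 0, 0, 0.3]],
  ],
)

```text
clock: 7.65
eef_pos: [0.5398, -0.0251, 0.0714]
tool_rot: [-0.011, 1.0, -0.001, -0.0]
ft_force: [-0.3, -5.1, 1.0]
grip_width: 0.037
```

```bash
python3 st.py
```

```text
eef [ 0.5398 -0.0251  0.0714] s 0.027403279599516214 tiltfix deg [ 0.1347 -0.0341  0.    ] jaw 91.30950894433147 j6 -0.06778624707394051
F [-0.2788 -5.126   1.0109] T [-1.0227  0.2203 -0.0246] g 0.03699482210965172 t 7.65 tau [  2.2709 -42.3385  22.966   -0.2434   1.4259   0.0054] Fs -5.128903408314901
```

Call:
move_arm(
  series=[
    [[0.015, 0.15, 0, 0.05, 0, 0, 0.3], [0.015, 0.15, 0, 0.05, 0, 0, 0.3], [0.015, 0.15, 0, 0, 0, 0, 0.3], [0.015, 0.15, 0, 0, 0, 0, 0.3], [0.015, 0.15, 0, 0, 0, 0, 0.3]],
  ],
)

```text
clock: 8.15
eef_pos: [0.5405, -0.0178, 0.0714]
tool_rot: [-0.011, 1.0, -0.001, -0.0]
ft_force: [-0.9, -7.0, 0.4]
grip_width: 0.0368
```

Call:
move_arm(
  series=[
    [[0.015, 0.15, 0, 0.03, 0, 0, 0.3], [0.015, 0.15, 0, 0.03, 0, 0, 0.3], [0.015, 0.15, 0, 0, 0, 0, 0.3], [0.01, 0.1, 0, 0, 0, 0, 0.3], [0.01, 0.1, 0, 0, 0, 0, 0.3]],
  ],
)

```text
clock: 8.65
eef_pos: [0.5407, -0.0153, 0.0714]
tool_rot: [-0.01, 1.0, -0.005, -0.001]
ft_force: [-1.2, -7.0, 1.1]
grip_width: 0.0371
```

```bash
python3 st.py
```

```text
eef [ 0.5407 -0.0153  0.0714] s 0.0372267140609906 tiltfix deg [ 0.6144 -0.0971  0.    ] jaw 91.13452575132243 j6 -0.04134150673185553
F [-1.1594 -6.9592  1.0823] T [-1.5193  0.2279  0.0446] g 0.037075126324385775 t 8.65 tau [  3.706  -42.3732  23.0295  -0.3125   2.1123   0.0136] Fs -7.038932002212104
```

```bash
python3 - <<'E'
from h import *
p,d=snap('wrist','w3.png');p,d=snap('scene','s3.png')
c=p[170:260,260:410][:,:,::-1]
cv2.imwrite('pics/s3c.png',cv2.resize(c,None,fx=5,fy=5,interpolation=cv2.INTER_CUBIC))
E
```

```text
(no output)
```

View pics/w3.png

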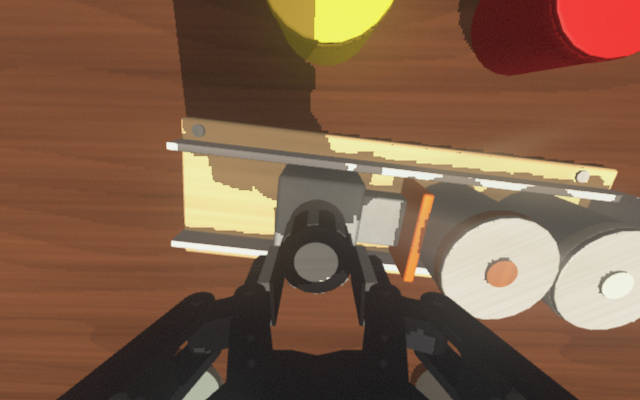

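View pics/s3c.png

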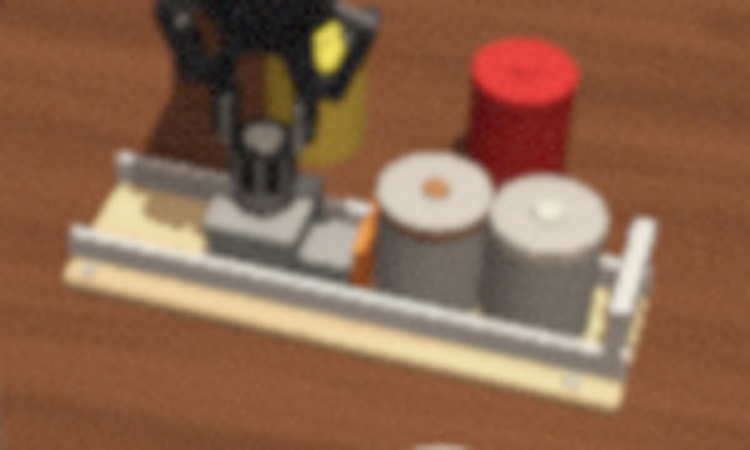

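Call:
move_arm(
  series=[
    [[0.02, 0.2, 0, 0.3, -0.05, 0, 0.3], [0.02, 0.2, 0, 0.2, 0, 0, 0.3], [0.02, 0.2, 0, 0.2, 0, 0, 0.3], [0.015, 0.15, 0, 0.1, 0, 0, 0.3], [0.015, 0.15, 0, 0.1, 0, 0, 0.3]],
  ],
)

```text
clock: 9.25
eef_pos: [0.5412, -0.0106, 0.0714]
tool_rot: [-0.008, 1.0, -0.002, -0.001]
ft_force: [0.1, -5.7, 0.7]
grip_width: 0.037
```

```bash
python3 st.py
```

```text
eef [ 0.5412 -0.0106  0.0714] s 0.041954702043853334 tiltfix deg [ 0.2265 -0.0985  0.    ] jaw 90.94636865264162 j6 -0.03358926420954828
F [ 0.0933 -5.6776  0.7301] T [-1.6053  0.2448  0.0244] g 0.036975123445044555 t 9.25 tau [  3.4949 -42.3918  23.0295  -0.322    2.1219   0.0149] Fs -5.6418217666825665
```

Call:
move_arm(
  series=[
    [[0.02, 0.2, 0, 0.1, -0.05, 0, 0.3], [0.02, 0.2, 0, 0.1, 0, 0, 0.3], [0.015, 0.15, 0, 0.1, 0, 0, 0.3], [0.015, 0.15, 0, 0.1, 0, 0, 0.3], [0.015, 0.15, 0, 0.1, 0, 0, 0.3]],
  ],
)

```text
clock: 9.75
eef_pos: [0.5416, -0.0063, 0.0714]
tool_rot: [-0.007, 1.0, -0.002, -0.001]
ft_force: [-0.6, -6.6, 1.3]
grip_width: 0.0371
```

```bash
python3 st.py
```

```text
eef [ 0.5416 -0.0063  0.0714] s 0.04625598172705582 tiltfix deg [ 0.2586 -0.0999  0.    ] jaw 90.77059657298383 j6 -0.022263969760475653
F [-0.5549 -6.6313  1.2757] T [-1.6043  0.2397  0.0203] g 0.03705478499951518 t 9.75 tau [  3.5222 -42.4245  23.0367  -0.3267   2.1202   0.015 ] Fs -6.6539164623504785
```

Call:
move_arm(
  series=[
    [[0.015, 0.15, 0, 0.1, -0.05, 0, 0.3], [0.015, 0.15, 0, 0.1, 0, 0, 0.3], [0.015, 0.15, 0, 0.1, 0, 0, 0.3], [0.015, 0.15, 0, 0.1, 0, 0, 0.3], [0.015, 0.15, 0, 0.1, 0, 0, 0.3]],
  ],
)

```text
clock: 10.25
eef_pos: [0.5419, -0.0031, 0.0714]
tool_rot: [-0.005, 1.0, -0.003, -0.001]
ft_force: [-1.4, -6.9, 0.9]
grip_width: 0.0369
```

```bash
python3 st.py
```

```text
eef [ 0.5419 -0.0031  0.0714] s 0.04951017826748204 tiltfix deg [ 0.289  -0.1004  0.    ] jaw 90.59560945904762 j6 -0.012897211409108763
F [-1.4319 -6.8558  0.9131] T [-1.5504  0.1856  0.0116] g 0.0368623572313895 t 10.25 tau [  3.5411 -42.4483  23.043   -0.3321   2.1177   0.015 ] Fs -6.962425181238615
```

Call:
move_arm(
  series=[
    [[0.015, 0.15, 0, 0.1, -0.05, 0, 0.3], [0.015, 0.15, 0, 0.1, 0, 0, 0.3], [0.015, 0.15, 0, 0.1, 0, 0, 0.3], [0.015, 0.15, 0, 0.1, 0, 0, 0.3], [0.015, 0.15, 0, 0.1, 0, 0, 0.3]],
  ],
)

```text
clock: 10.75
eef_pos: [0.542, -0.0018, 0.0714]
tool_rot: [-0.003, 1.0, -0.005, -0.001]
ft_force: [0.1, -7.8, 0.6]
grip_width: 0.0368
```

```bash
python3 st.py
```

```text
eef [ 0.542  -0.0018  0.0714] s 0.050771101171339435 tiltfix deg [ 0.5565 -0.116   0.    ] jaw 90.35476753367189 j6 -0.0034660598063539568
F [ 0.0538 -7.7798  0.5551] T [-1.8683  0.1829  0.0165] g 0.036781074698817466 t 10.75 tau [  4.4073 -42.4302  23.0919  -0.3902   2.5371   0.0151] Fs -7.738035244513107
```

Call:
move_arm(
  series=[
    [[0.015, 0.15, 0, 0.1, -0.05, 0, 0.3], [0.015, 0.15, 0, 0.1, 0, 0, 0.3], [0.015, 0.15, 0, 0.1, 0, 0, 0.3], [0.015, 0.15, 0, 0.1, 0, 0, 0.3], [0.015, 0.15, 0, 0.1, 0, 0, 0.3]],
  ],
)

```text
clock: 11.25
eef_pos: [0.542, -0.0019, 0.0714]
tool_rot: [-0.0, 1.0, -0.008, -0.001]
ft_force: [-1.6, -8.5, 1.0]
grip_width: 0.037
```

```bash
python3 st.py; python3 - <<'E'
from h import *
p,d=snap('scene','s4.png')
c=p[170:260,260:410][:,:,::-1]
cv2.imwrite('pics/s4c.png',cv2.resize(c,None,fx=5,fy=5,interpolation=cv2.INTER_CUBIC))
p,d=snap('top','t4.png')
c=p[180:250,235:380][:,:,::-1]
cv2.imwrite('pics/t4c.png',cv2.resize(c,None,fx=5,fy=5,interpolation=cv2.INTER_CUBIC))
E
```

```text
eef [ 0.542  -0.0019  0.0714] s 0.050723107690692694 tiltfix deg [ 0.9189 -0.1572  0.    ] jaw 90.04370107774024 j6 0.005848744928163597
F [-1.6255 -8.5172  0.9938] T [-1.7912  0.2458  0.0326] g 0.03699860931005385 t 11.25 tau [  4.5054 -42.4685  23.0948  -0.3812   2.492    0.0152] Fs -8.634813073253493
```

View pics/s4c.png

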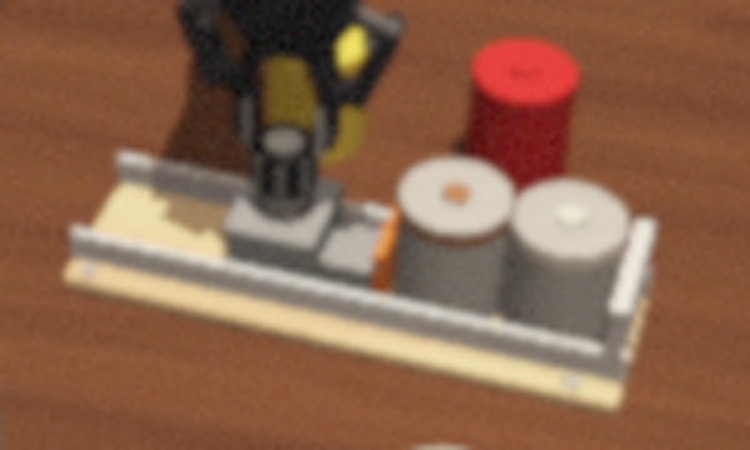

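View pics/t4c.png

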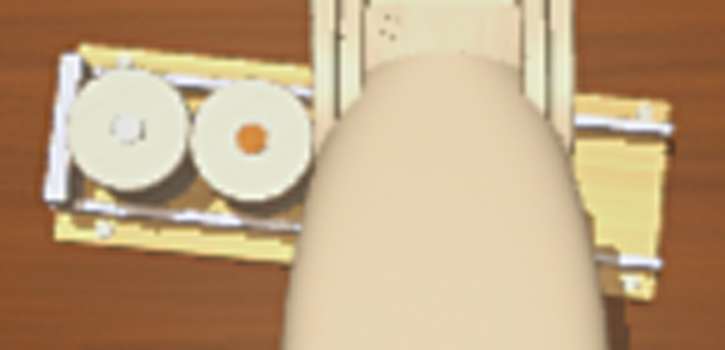

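Call:
move_arm(
  series=[
    [[0.02, 0.2, 0, 0.5, -0.1, 0, 0.3], [0.02, 0.2, 0, 0.4, -0.1, 0, 0.3], [0.02, 0.25, 0, 0.3, 0, 0, 0.3], [0.02, 0.25, 0, 0.3, 0, 0, 0.3], [0.02, 0.25, 0, 0.3, 0, 0, 0.3]],
  ],
)

```text
clock: 11.85
eef_pos: [0.5421, -0.0017, 0.0714]
tool_rot: [0.003, 1.0, -0.004, -0.0]
ft_force: [-0.2, -10.3, 1.1]
grip_width: 0.037
```

```bash
python3 st.py; python3 - <<'E'
from h import *
p,d=snap('scene','s5.png'); d=d
np.set_printoptions(precision=4,suppress=True)
i=bot.camera_info('scene');f=200/np.tan(np.radians(i['vfov']/2))
def cl(d):
    v,u=np.mgrid[:400,:640]; return (np.stack([(u-i['cx'])/f*d,(v-i['cy'])/f*d,d,np.ones_like(d)],-1)@i['cam_to_world'].T)[...,:3]
for nm,D in [('before',np.load('scened.npy')),('now',d)]:
    X=cl(D);P=X[(D>0)&(abs(X[...,0]-.55)<.07)&(X[...,1]>.02)&(X[...,1]<.26)]
    s=P[:,:2]@[.097,.9953]; l=P[:,:2]@[.9953,-.097]
    t=(P[:,2]>.092)
    h,e=np.histogram(s[t],bins=np.arange(.07,.29,.005)); print(nm,list(zip(np.round(e,3),h)))
    q=(P[:,2]>.062)&(P[:,2]<.078)&(s>.255); print('stop s',np.percentile(s[q],[2,10,50,90,98]))
    cx=s[t]; print('can s max',np.percentile(cx,[99,100]))
E
```

```text
eef [ 0.5421 -0.0017  0.0714] s 0.05088443520627972 tiltfix deg [ 0.4228 -0.0479  0.    ] jaw 89.61661489050985 j6 0.008156358063684343
F [ -0.1771 -10.3384   1.1249] T [-2.4408  0.2296  0.01  ] g 0.03695048272822649 t 11.85 tau [  5.5818 -42.3674  23.1206  -0.4436   3.2854   0.0183] Fs -10.307003469509517
before [(np.float64(0.07), np.int64(0)), (np.float64(0.075), np.int64(0)), (np.float64(0.08), np.int64(0)), (np.float64(0.085), np.int64(0)), (np.float64(0.09), np.int64(0)), (np.float64(0.095), np.int64(6)), (np.float64(0.1), np.int64(16)), (np.float64(0.105), np.int64(19)), (np.float64(0.11), np.int64(21)), (np.float64(0.115), np.int64(25)), (np.float64(0.12), np.int64(24)), (np.float64(0.125), np.int64(27)), (np.float64(0.13), np.int64(26)), (np.float64(0.135), np.int64(26)), (np.float64(0.14), np.int64(24)), (np.float64(0.145), np.int64(24)), (np.float64(0.15), np.int64(21)), (np.float64(0.155), np.int64(19)), (np.float64(0.16), np.int64(13)), (np.float64(0.165), np.int64(2)), (np.float64(0.17), np.int64(0)), (np.float64(0.175), np.int64(4)), (np.float64(0.18), np.int64(13)), (
[... 1602 characters left out ...]
, np.int64(7)), (np.float64(0.195), np.int64(14)), (np.float64(0.2), np.int64(21)), (np.float64(0.205), np.int64(22)), (np.float64(0.21), np.int64(25)), (np.float64(0.215), np.int64(26)), (np.float64(0.22), np.int64(26)), (np.float64(0.225), np.int64(31)), (np.float64(0.23), np.int64(26)), (np.float64(0.235), np.int64(26)), (np.float64(0.24), np.int64(28)), (np.float64(0.245), np.int64(22)), (np.float64(0.25), np.int64(19)), (np.float64(0.255), np.int64(17)), (np.float64(0.26), np.int64(3)), (np.float64(0.265), np.int64(0)), (np.float64(0.27), np.int64(0)), (np.float64(0.275), np.int64(0)), (np.float64(0.28), np.int64(0))]
stop s [0.2559 0.2602 0.2684 0.2739 0.2747]
can s max [0.2533 0.2619]
```

Call:
move_arm(
  series=[
    [[0.01, 0.1, 0, 0.3, 0, -3, 0.3], [0.01, 0.1, 0, 0.2, 0, -3, 0.3], [0.01, 0.1, 0, 0.2, 0, -3, 0.3], [0.01, 0.1, 0, 0.2, 0, -3, 0.3], [0.01, 0.1, 0, 0.2, 0, -3, 0.3]],
  ],
)

```text
clock: 12.4
eef_pos: [0.5419, -0.0018, 0.0714]
tool_rot: [0.141, 0.99, 0.001, -0.001]
ft_force: [-0.2, -6.2, 2.2]
grip_width: 0.0369
```

```bash
python3 st.py
```

```text
eef [ 0.5419 -0.0018  0.0714] s 0.050719908360516486 tiltfix deg [-0.1454 -0.1398 -0.    ] jaw 73.80612594561173 j6 0.27764105316359056
F [-0.2017 -6.2445  2.167 ] T [-1.6875  0.2689  0.0965] g 0.036903261134833304 t 12.4 tau [  3.614  -42.4263  23.0517  -0.3789   2.2198  -0.4122] Fs -6.2347127517185115
```

Call:
move_arm(
  series=[
    [[0.01, 0.1, 0, 0.1, 0, -2, 0.3], [0.01, 0.1, 0, 0.15, 0, -2, 0.3], [0.01, 0.1, 0, 0.15, 0, -2, 0.3], [0.01, 0.1, 0, 0.15, 0, -2, 0.3], [0.01, 0.1, 0, 0.15, 0, -2, 0.3]],
  ],
)

```text
clock: 12.9
eef_pos: [0.5418, -0.0018, 0.0714]
tool_rot: [0.232, 0.973, 0.002, -0.002]
ft_force: [-1.4, -6.8, 1.0]
grip_width: 0.0368
```

```bash
python3 st.py
```

```text
eef [ 0.5418 -0.0018  0.0714] s 0.05079376047363336 tiltfix deg [-0.2779 -0.1596 -0.    ] jaw 63.1674726067308 j6 0.4620240054972118
F [-1.4063 -6.7618  0.9733] T [-1.6514  0.2998  0.0486] g 0.03682716698611535 t 12.9 tau [  3.6204 -42.4624  23.0272  -0.3656   2.2418  -0.2699] Fs -6.866413512529089
```

Call:
move_arm(
  series=[
    [[0.01, 0.1, 0, 0, 0, -2, 0.3], [0.01, 0.1, 0, 0.05, 0, -2, 0.3], [0.01, 0.1, 0, 0.1, 0, -2, 0.3], [0.01, 0.1, 0, 0.1, 0, -2, 0.3], [0.01, 0.1, 0, 0.1, 0, -2, 0.3]],
  ],
)

```text
clock: 13.4
eef_pos: [0.5417, -0.0017, 0.0714]
tool_rot: [0.321, 0.947, -0.0, -0.002]
ft_force: [-0.8, -6.9, 0.6]
grip_width: 0.037
```

```bash
python3 st.py
```

```text
eef [ 0.5417 -0.0017  0.0714] s 0.05087287317221281 tiltfix deg [-0.0616 -0.1935 -0.    ] jaw 52.54362999730194 j6 0.6499644037180772
F [-0.8049 -6.916   0.6222] T [-1.606   0.2306  0.0478] g 0.03702685797518207 t 13.4 tau [  3.7424 -42.4921  23.0259  -0.3437   2.2139  -0.2738] Fs -6.961549667021989
```

Call:
move_arm(
  series=[
    [[0.01, 0.1, 0, 0, 0, -2, 0.3], [0.01, 0.1, 0, 0.05, 0, -2, 0.3], [0.01, 0.1, 0, 0.1, 0, -2, 0.3], [0.01, 0.1, 0, 0.1, 0, -2, 0.3], [0.01, 0.1, 0, 0.1, 0, -2, 0.3]],
  ],
)

```text
clock: 13.9
eef_pos: [0.5418, -0.0016, 0.0714]
tool_rot: [0.407, 0.913, -0.002, -0.001]
ft_force: [-0.1, -7.2, 0.6]
grip_width: 0.037
```

```bash
python3 st.py
```

```text
eef [ 0.5418 -0.0016  0.0714] s 0.05092657691502129 tiltfix deg [ 0.1377 -0.2484  0.    ] jaw 41.90939709461674 j6 0.8378294918138162
F [-0.136  -7.1562  0.5583] T [-1.5267  0.1943 -0.0158] g 0.037015412738096005 t 13.9 tau [  3.8071 -42.5295  23.0287  -0.3268   2.1799  -0.2729] Fs -7.135745501800925
```

Call:
move_arm(
  series=[
    [[0.01, 0.1, 0, 0.1, -0.1, -2, 0.3], [0.01, 0.1, 0, 0.1, -0.1, -2, 0.3], [0.01, 0.1, 0, 0.1, -0.05, -2, 0.3], [0.01, 0.1, 0, 0.15, 0, -2, 0.3], [0.01, 0.1, 0, 0.15, 0, -2, 0.3]],
  ],
)

```text
clock: 14.4
eef_pos: [0.5418, -0.0016, 0.0714]
tool_rot: [0.49, 0.872, -0.001, -0.0]
ft_force: [-0.4, -6.4, 0.7]
grip_width: 0.037
```

```bash
python3 st.py
```

```text
eef [ 0.5418 -0.0016  0.0714] s 0.05092368093986986 tiltfix deg [ 0.1019 -0.0658  0.    ] jaw 31.272306988500784 j6 1.0230724951068868
F [-0.4472 -6.4006  0.7106] T [-1.5541  0.2124  0.1074] g 0.036964674419733154 t 14.4 tau [  3.7909 -42.4562  23.0296  -0.3536   2.1619  -0.2692] Fs -6.413940092160408
```

Call:
move_arm(
  series=[
    [[0.01, 0.1, 0, 0.1, -0.05, -2, 0.3], [0.01, 0.1, 0, 0.1, 0, -2, 0.3], [0.01, 0.1, 0, 0.1, 0, -2, 0.3], [0.01, 0.1, 0, 0.15, 0, -2, 0.3], [0.01, 0.1, 0, 0.15, 0, -2, 0.3]],
  ],
)

```text
clock: 14.9
eef_pos: [0.5419, -0.0016, 0.0714]
tool_rot: [0.567, 0.824, -0.001, -0.0]
ft_force: [-1.2, -6.6, 1.2]
grip_width: 0.0373
```

```bash
python3 st.py
```

```text
eef [ 0.5419 -0.0016  0.0714] s 0.05096776978019747 tiltfix deg [ 0.0986 -0.0809  0.    ] jaw 20.927932434445804 j6 1.2036563778779783
F [-1.1526 -6.588   1.1992] T [-1.6613  0.2255  0.7113] g 0.0372804321146515 t 14.9 tau [  3.3499 -42.4485  23.0223  -0.3449   2.2948   0.4326] Fs -6.668824671477903
```

Call:
move_arm(
  series=[
    [[0.01, 0.1, 0, 0.1, -0.05, -2, 0.3], [0.01, 0.1, 0, 0.1, 0, -2, 0.3], [0.01, 0.1, 0, 0.1, 0, -2, 0.3], [0.01, 0.1, 0, 0.15, 0, -2, 0.3], [0.01, 0.1, 0, 0.15, 0, -2, 0.3]],
  ],
)

```text
clock: 15.4
eef_pos: [0.5419, -0.0015, 0.0714]
tool_rot: [0.637, 0.771, -0.002, 0.0]
ft_force: [-0.6, -8.0, 0.3]
grip_width: 0.0369
```

```bash
python3 st.py
```

```text
eef [ 0.5419 -0.0015  0.0714] s 0.05102975134425689 tiltfix deg [ 0.1578 -0.0988  0.    ] jaw 10.898116508358191 j6 1.3794571779675602
F [-0.6015 -8.0315  0.3213] T [-1.6721  0.12    0.8013] g 0.03693215927763572 t 15.4 tau [  3.4073 -42.4486  23.0365  -0.3365   2.2976   0.4307] Fs -8.052115135415152
```

Call:
move_arm(
  series=[
    [[0.01, 0.1, 0, 0.1, -0.05, -2, 0.3], [0.01, 0.1, 0, 0.15, 0, -2, 0.3], [0.01, 0.1, 0, 0.15, 0, -2, 0.3], [0.01, 0.1, 0, 0.15, 0, -2, 0.3], [0.01, 0.1, 0, 0.15, 0, -2, 0.3]],
  ],
)

```text
clock: 15.9
eef_pos: [0.542, -0.0015, 0.0714]
tool_rot: [0.702, 0.712, -0.001, -0.0]
ft_force: [-1.1, -7.1, 0.7]
grip_width: 0.0368
```

Call:
move_arm(
  series=[
    [[0.01, 0.1, 0, 0.1, -0.05, -2, 0.3], [0.01, 0.1, 0, 0.15, 0, -2, 0.3], [0.01, 0.1, 0, 0.15, 0, -2, 0.3], [0.01, 0.1, 0, 0.15, 0, -2, 0.3], [0.01, 0.1, 0, 0.15, 0, -2, 0.3]],
  ],
)

```text
clock: 16.4
eef_pos: [0.542, -0.0015, 0.0714]
tool_rot: [0.761, 0.648, -0.001, -0.0]
ft_force: [-0.7, -8.8, 1.0]
grip_width: 0.0369
```

```bash
python3 st.py; python3 - <<'E'
from h import *
snap('wrist','w6.png')
E
```

```text
eef [ 0.542  -0.0015  0.0714] s 0.05105891795395208 tiltfix deg [ 0.0604 -0.1199  0.    ] jaw -9.171554131980152 j6 1.7287168394395598
F [-0.7002 -8.8144  1.0397] T [-1.6935  0.16    0.6811] g 0.03688555612715837 t 16.4 tau [  3.4029 -42.4463  23.0521  -0.3152   2.3092   0.4316] Fs -8.840891338089921
```

View pics/w6.png

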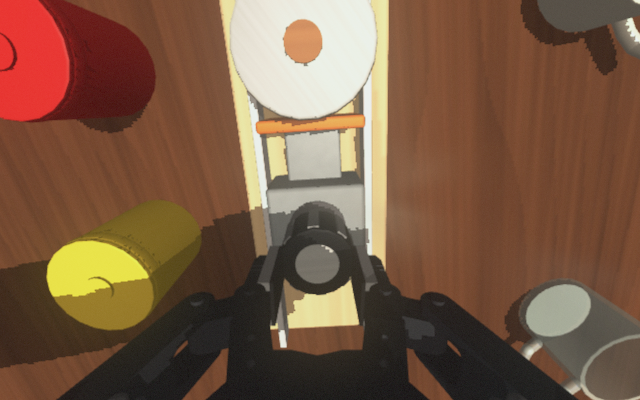

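Call:
move_arm(
  series=[
    [[0.01, 0.1, 0, 0.1, -0.05, -2.2, 0.3], [0.01, 0.1, 0, 0.15, 0, -2.2, 0.3], [0.01, 0.1, 0, 0.15, 0, -2.2, 0.3], [0.01, 0.1, 0, 0.15, 0, -2.2, 0.3], [0.01, 0.1, 0, 0.15, 0, -2.2, 0.3]],
  ],
)

```text
clock: 16.95
eef_pos: [0.5421, -0.0015, 0.0714]
tool_rot: [0.821, 0.572, -0.001, -0.0]
ft_force: [-1.1, -7.6, 0.3]
grip_width: 0.0372
```

```bash
python3 st.py
```

```text
eef [ 0.5421 -0.0015  0.0714] s 0.05107824406241948 tiltfix deg [ 0.0143 -0.1108  0.    ] jaw -20.279689579163993 j6 1.9221117328361836
F [-1.1323 -7.6455  0.3243] T [-1.6916  0.1634  0.7543] g 0.03718171808382771 t 16.95 tau [  3.3865 -42.4341  23.0619  -0.3094   2.3238   0.4039] Fs -7.719385111187977
```

Call:
move_arm(
  series=[
    [[0, 0.1, 0, 0.1, 0, -0.5, 0.7], [0, 0, 0, 0, 0, 0, 1], [0, 0, 0, 0, 0, 0, 1], [0, 0, 0, 0, 0, 0, 1], [0, 0, 0, 0, 0, 0, 1]],
  ],
)

```text
clock: 17.45
eef_pos: [0.5426, 0.0048, 0.0712]
tool_rot: [0.822, 0.569, 0.003, -0.005]
ft_force: [0.2, -1.3, -0.6]
grip_width: 0.0856
```

```bash
python3 st.py
```

```text
eef [0.5426 0.0048 0.0712] s 0.05739053761336425 tiltfix deg [-0.6518 -0.0718 -0.    ] jaw -20.598018723394972 j6 1.932038008304294
F [ 0.1669 -1.2617 -0.6143] T [ 0.0415 -0.0427 -0.0235] g 0.08561329933905526 t 17.45 tau [ -0.0085 -42.8637  22.8708   0.0091   0.039    0.0004] Fs -1.2395814211785805
```

Call:
move_arm(
  series=[
    [[0, -0.3, 1, 0, 0, 0, 1], [0, 0, 2, 0, 0, 0, 1], [0, 0, 3, 0, 0, 0, 1], [0, 0, 3.5, 0, 0, 0, 1], [0, 0, 3.5, 0, 0, 0, 1]],
  ],
)

```text
clock: 17.95
eef_pos: [0.5374, 0.0019, 0.202]
tool_rot: [0.822, 0.57, -0.002, -0.009]
ft_force: [0.4, 0.6, -0.4]
grip_width: 0.085
```

Call:
move_arm(
  series=[
    [[-2, -3, 2, 0, 0, 0, 1], [-2, -3, 1, 0, 0, 0, 1], [-2, -3, 0, 0, 0, 0, 1], [-1, -2, 0, 0, 0, 0, 1], [0, 0, 0, 0, 0, 0, 1]],
  ],
)

```text
clock: 18.45
eef_pos: [0.47, -0.1113, 0.2454]
tool_rot: [0.821, 0.571, 0.006, -0.002]
ft_force: [-0.8, 0.2, 0.0]
grip_width: 0.0856
```

```bash
python3 st.py; python3 - <<'E'
from h import *
np.set_printoptions(precision=4,suppress=True)
p,d=snap('scene','s7.png')
c=p[170:260,260:410][:,:,::-1]
cv2.imwrite('pics/s7c.png',cv2.resize(c,None,fx=5,fy=5,interpolation=cv2.INTER_CUBIC))
o=bot.get_obs()
T=np.eye(4);T[:3,:3]=R.from_quat(o['tool_rot']).as_matrix();T[:3,3]=o['eef_pos']
p,d=snap('wrist','w7.png'); i=bot.camera_info('wrist'); f=200/np.tan(np.radians(i['vfov']/2))
v,u=np.mgrid[:400,:640]; X=(np.stack([(u-i['cx'])/f*d,(v-i['cy'])/f*d,d,np.ones_like(d)],-1)@(T@i['tool_from_camera']).T)[...,:3]
S=X[...,:2]@[.097,.9953]; m=d>0; L=X[...,:2]@[.9953,-.097]
for nm,z0,z1,s0,s1 in [('knob',.103,.115,.0,.1),('can b',.094,.104,.115,.194),('can a',.094,.104,.198,.27),('stop',.067,.076,.255,.3)]:
    q=m&(X[...,2]>z0)&(X[...,2]<z1)&(S>s0)&(S<s1)&(abs(X[...,0]-.55)<.06)
    if q.any(): print(nm,S[q].min(),S[q].max(),q.sum())
E
```

```text
eef [ 0.47   -0.1113  0.2454] s -0.06522779672456233 tiltfix deg [-0.5951  0.418   0.    ] jaw -20.348006066388727 j6 1.6850498987995315
F [-0.8251  0.1876  0.0047] T [-0.0086  0.0122 -0.0348] g 0.08564270137899167 t 18.45 tau [ -0.6327 -35.2044  25.506    0.0353  -0.1282  -0.1626] Fs 0.10668728985943422
knob 0.029360046920846004 0.07220783718253326 1558
```

View pics/s7c.png

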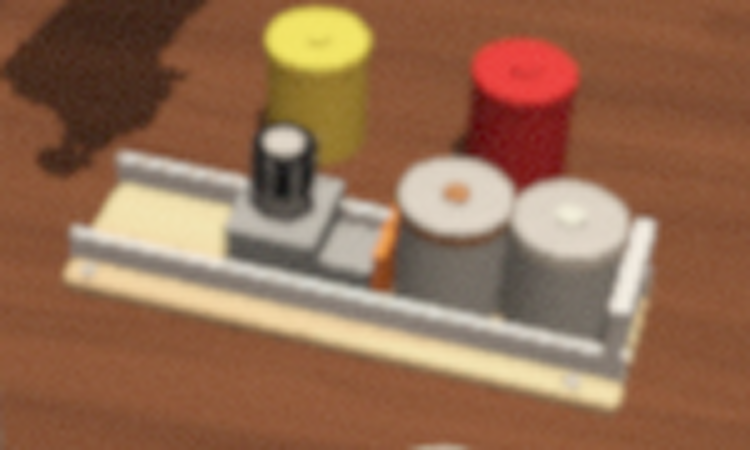

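View pics/w7.png

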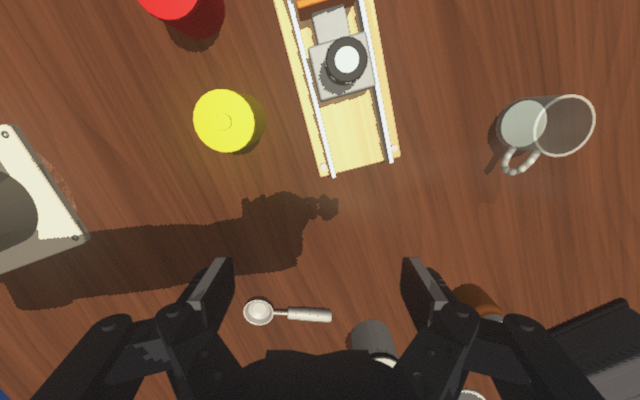

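```bash
python3 - <<'E'
from h import *
a=cv2.imread('pics/s5.png',0).astype(np.float32);b=cv2.imread('pics/s7.png',0).astype(np.float32)
for n,(y0,y1,x0,x1) in {'cans':(198,242,338,390),'plate/carriage':(210,230,306,342)}.items():
    print(n,cv2.phaseCorrelate(a[y0:y1,x0:x1],b[y0:y1,x0:x1]), abs(a-b)[y0:y1,x0:x1].mean())
bot.job_done(); print(bot.get_obs()['clock'])
E
```

```text
cans ((-0.0665237243569301, 0.490147903164484), 1.0116504447450363) 3.2928321
plate/carriage ((-0.20943949031619624, 0.02503848136164244), 0.8663103875186708) 6.3375
the job is handed in; nothing more can be done
the job is handed in; nothing more can be done
```

I slid the fence until both canisters were held against the end stop, then tightened the lock knob past its bite and let go. The job was handed in at about 18.5 s.

**Closing the fence:** I held the knob and pushed the fence about 65 mm at roughly 10–30 mm/s. The push force went from about 3–4 N (fence drag alone) to 6–7 N with both canisters moving. At the stop the fence stopped advancing at about 8–10 N.

**Tightening:** I kept a push of about 6–8 N on the fence while turning clockwise. The knob was free for about 64°, then the torque jumped to about 0.7 N m and stayed there. I turned on to about 45° past the estimated bite, released the knob and lifted clear.

**Last checks:**
- After release the knob's axis was within about 0.3 mm of where it was under load.
- The canisters look upright and touching in the picture, and depth readings while pressed put canister A's edge about 1–2 mm from the measured stop face, within camera accuracy.
- The bite came partway through one 10° move. I placed it within that move from the turning rate, so the extra eighth turn is good to roughly ±4°.
- Comparing pictures from before and after release, the canister patch shifted 0.5 pixel vertically and the fence patch 0.2 pixel. I took this as shading and noise, not movement.
- The jaws sprang about 6 mm in the fence's closing direction as they opened. Wrist force then read about 1 N and the fence had not moved.
- The other things on the counter showed no sign of being touched, but I did not measure them one by one.

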